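# Slip a power strip behind the retaining post into its bench bay

## Robot

A 6-joint arm with a two-finger parallel gripper is mounted at the origin on a cart in front of the work surface, level with it; the furniture and walls round the work are solid. World frame = base frame: x ahead of the robot, y to its left, z up, the work surface at z = 0. Lengths are in m, angles in degrees, forces in N, time in s.
With the tool pointing down it reaches from about 0.4 to 0.825 m from the base axis. Payload 7 kg.
Tool frame: the origin (TCP) lies midway between the tips of the shut fingers; the grasp point (between the pads) lies 19 mm behind it; z points along the fingers, y is the line along which they close (so a half turn about z gives the same grasp; the last joint's range is limited). The gripper opens to 88 mm and grips with 3 to 60 N. Pads are 19 mm wide; open, the fingers measure 130 mm over their backs; the gripper's body (78 mm by 193 mm) begins 47 mm behind the grasp point.
Start: joints at [-60.441, 20.546, 0.682, 0, -70.136, -16.507], TCP at [0.152, -0.658, 0.227] pointing down, gripper open.
Joint ranges: [-176.03, 176.03], [-82.01, 121.73], [-58.28, 71.71], [-173.87, 95.51], [-174.79, -0.11], [-173.66, 173.66]. Speed limits (degrees/s): [136.94, 136.94, 172.46, 180, 180, 180].

## Interface

Orientations are given as a 3x3 rotation matrix whose columns are the frame's x, y, z axes.
In Python, from rig import robot gives the robot as it stands. Calls block until the motion is done:
- robot.goto(position, orientation): joint-space move of the TCP to a pose.
- robot.servo_line(position, ori=None, speed=0.15): straight line of the TCP; ori=None keeps the orientation; speed is the mean speed in m/s.
- robot.movej(angles): joint-space move.
- robot.move_gripper(opening): opening from 0.0 (shut) to 1.0 (fully open); the grip force is fixed at half the most; returns when the fingers have stopped.
- robot.dwell(seconds).
- robot.ik(position, orientation): joint angles nearest the present ones, or None.
- robot.grab_frame(name): name is "scene" or "side" or "wrist"; returns (picture, depth): 400x640x3 uint8, red, green, blue; 400x640 float32, m along the optical axis (not along the pixel's ray), 0 where there is no reading.
- robot.camera_info(name): a dict with "vfov" (degrees; the focal length in pixels is half the picture's height over the tangent of half this angle, whatever the lens; pixels are square), "cx", "cy" (the principal point, pixels), "view" (4x4, takes a point from world to camera coordinates); the wrist camera has in their place "T_tool_cam" (4x4, takes a point from camera to tool coordinates, whose origin is the TCP and whose axes are the flange's). Camera axes: x right, y down, z forward; pixel columns grow to the right and rows downward; lengths in m; the calibration is good to about 2 mm. The wrist camera is an equidistant fisheye: a pixel r from the principal point sees the ray r / f radians off the axis. A picture is of the moment at which its call begins: read the wrist's pose just before it. camera_info takes no time and is no camera call.
A pose or a line that the arm cannot do raises robot.Unreachable and nothing moves.
- robot.job_done(): hands the job in; it is judged then, once.
Readings, each from a call of its own:
- robot.read_t(): time.
- robot.read_qpos(): joint angles.
- robot.read_qvel(): joint speeds.
- robot.read_effort(): joint torques, N m.
- robot.read_position(): TCP position.
- robot.read_tcp_rot(): TCP orientation.
- robot.read_force(): force on the tool from outside, world axes, zero at the start.
- robot.read_ft_torque(): the same for the moment, N m.
- robot.read_grip_width(): opening from 0.0 (shut) to 1.0 (fully open).
- robot.read_finger_force(): force on a finger pad.
Only numpy, scipy, OpenCV 4.12 (cv2) and the standard library are available. Lean on these libraries where they do the work, as an engineer would, in place of code of your own. Each camera call takes 0.05 s, during which the arm holds its last target. There are 200 camera calls.

## Task

Without gripping or lifting it, gently push the white power strip along the worktop into its aluminium bay: slip the cord end in behind the metal post first, then swing the other end in, until the strip lies between the two end stops and flat along the back rail. Leave the vial, the beaker and the mouse where they are.

Things in the scene. Friction and masses are not known exactly. Their poses are not given: they have to be found in the camera images.
- power_strip: loose white four-socket power strip, sockets up, 0.35 kg, sliding with dry friction. Body 249 mm long (own y), 54 mm wide (x), 42 mm high, sides upright; the switch reaches 47 mm. Origin on the underside, in mid width; it runs from y = -114 mm (cord end, plus a 20 mm cord stub) to y = +135 mm (plain end). It starts with the cord end to the left, within 0.3 rad of parallel to the bay
- strip_mid (a point): middle of the strip's length and width, 42 mm above its underside
- cord_end (a point): middle of the strip's end face at the cord, 21 mm above its underside
- plain_end (a point): middle of the strip's end face without cord, 21 mm above its underside
- bay: aluminium bay fixed to the worktop, open on top and towards the robot, no floor plate. Origin on the worktop in the middle of the back rail's front face; x points into the rail (away from the robot), y left along it. Rail 299 mm long, 36 mm high, 4 mm thick, its foot behind. A parked strip has its cord end at +y and its middle near x = -27, y = 0 mm
- left_stop (a point): middle of the inner face of the left end stop, on the worktop: 137.5 mm left of the bay's origin. The stop is an aluminium bar 6 mm thick, only 10 mm high so that the cord stub passes over it, and reaches 25 mm out from the rail; its small foot lies outside the bay
- right_stop (a point): the same for the right end stop, which is 30 mm high and reaches 40 mm out from the rail: 137.5 mm right of the bay's origin. Between the stops there is 275 mm for the 249 mm strip
- post (a point): centre of the top of the fixed bright metal retaining post with dark bands, 14 mm in diameter, 50 mm high, standing in front of the bay at x = -91 mm, y = +67.5 mm of its frame. It is 30 mm clear of a parked strip. Between post and right stop the strip cannot enter squarely, only slanted by about 0.3 rad, cord end first
- vial: glass sample vial with a white cap, 30 mm in diameter, 76 mm high, standing loose at the left of the work; origin at the centre of its underside. Bystander
- beaker: small clear beaker, 46 by 50 mm, 56 mm high, standing loose at the left of the work; origin at the centre of its underside. Bystander
- mouse: black computer mouse, 108 by 56 mm, 34 mm high, loose at the right of the work; origin at the centre of its underside. Bystander

How it is judged (in metres and radians):
On the way:
1. the cord end is in the bay behind the post while the plain end is still out in front (y of cord_end in the frame of bay above 0.08 m and x of cord_end in the frame of bay above -0.08 m and x of plain_end in the frame of bay below -0.06 m), for 0.1 s.
At the end, for the whole second after the job is handed in: the strip lies flat and at rest on the worktop between the two end stops, cord end to the left, both of its ends within about 9 mm of touching the back rail (x of cord_end in the frame of bay between -0.036 and -0.02 m and x of plain_end in the frame of bay between -0.036 and -0.02 m and y of strip_mid in the frame of bay between -0.016 and 0.016 m and y of cord_end in the frame of bay above 0 m and height (world z) of power_strip below 0.005 m and angle between power_strip's own z axis and vertical below 0.04 rad and linear speed of power_strip below 0.01 m/s).
It fails at once if the power strip is lifted (more than 10 mm) or tipped (more than 0.2 rad) (height (world z) of power_strip above 0.01 m or angle between power_strip's own z axis and vertical above 0.2 rad).
It fails at once if the power strip is gripped or rammed (more than 40 N between fingers and strip) (contact force between the fingers and power_strip above 40 N).
It fails at once if the vial, the beaker or the mouse is moved by more than 20 mm (distance of any of vial, beaker, mouse from where it was at the start of the episode above 0.02 m).
It also fails if it takes over 72 s, if anything falls off the work surface, if the arm or the gripper's body presses on something with over 40 N, if the wrist force passes 120 N, or if a joint passes its speed limit or range.

## Working session

There is one attempt and no reset: what is moved stays moved. The work goes in short steps, each a Python script; the robot and the scene stay as the last script left them, time stands still between calls to the robot, and variables do not carry over. Pictures are saved under pics/ and viewed, at most 10 in all, crops included, and the job is handed in when it is done.

```bash
mkdir -p pics; ls
cat > h.py <<'E'
import numpy as np, cv2
from rig import robot
def cloud(name):
    im,d=robot.grab_frame(name); c=robot.camera_info(name)
    f=200/np.tan(np.radians(c["vfov"])/2)
    v,u=np.mgrid[0:400,0:640]
    P=np.stack([(u-c["cx"])/f*d,(v-c["cy"])/f*d,d,np.ones_like(d)],-1)
    W=P@np.linalg.inv(np.array(c["view"])).T
    W=W[...,:3]; W[d<=0]=np.nan
    return im,W
E
python3 - <<'E'
from h import *
for n in("scene","side"):
    im,W=cloud(n); cv2.imwrite(f"pics/{n}0.png",im[...,::-1]); np.savez(f"/tmp/{n}0.npz",im=im,W=W)
    c=robot.camera_info(n);print(n,c["vfov"],np.linalg.inv(c["view"])[:3,3].round(2))
print(robot.read_t())
E
```

```text
pics
scene 48.45390917016096 [-0.29  0.5   0.98]
side 53.108114503645375 [0.18 0.86 0.51]
0.1
```

View pics/scene0.png

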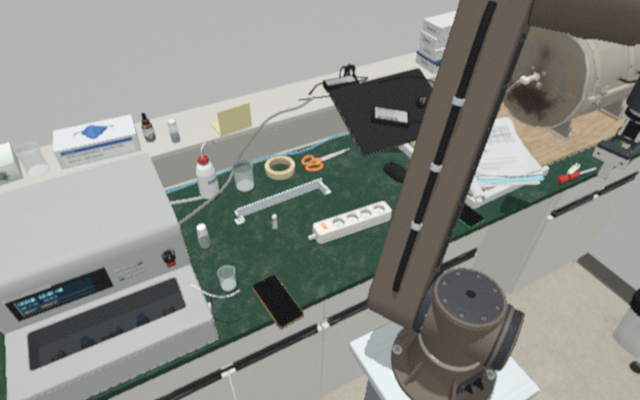

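View pics/side0.png

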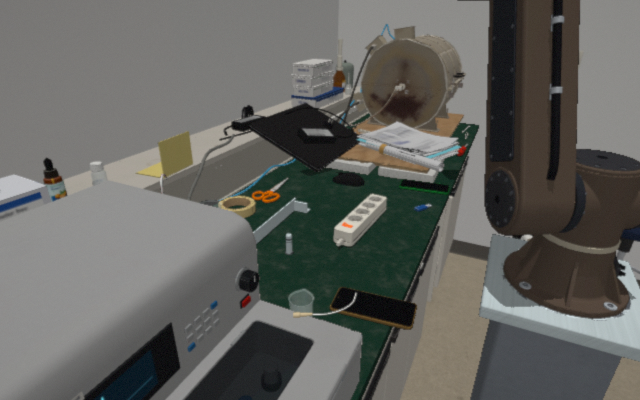

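Scene picture: the rail spans about (237,217) to (330,187) and the post is at (275,221). The strip runs from (312,238) to (391,207). The vial is at (203,235), the beaker at (227,278) and the mouse at (395,172). Next I'll convert these to world coordinates.

Run:
```python
from h import *
z=np.load("/tmp/scene0.npz");im,W=z["im"],z["W"]
def show(n,r,c):print(n,W[r,c].round(3))
for n,r,c in[("post",216,275),("postb",226,275),("vial",228,203),("beaker",270,227),("mouse",172,393),("railL",214,240),("railR",185,322),("stripL",232,318),("stripR",208,388)]:show(n,r,c)
# strip: white, z .03-.05
def box(m,n):
    p=W[m];print(n,m.sum(),p.min(0).round(3),p.max(0).round(3),np.median(p,0).round(3));return p
v,u=np.mgrid[0:400,0:640]
R=lambda u0,u1,v0,v1:(u>u0)&(u<u1)&(v>v0)&(v<v1)
Z=W[...,2]
p=box(R(300,398,195,250)&(Z>.036)&(Z<.052),"strip")
r=cv2.minAreaRect((p[:,:2]*1000).astype(np.float32));print(r,cv2.boxPoints(r).round())
q=box(R(228,335,175,225)&(Z>.025)&(Z<.045)&~R(268,282,205,235),"rail")
r=cv2.minAreaRect((q[:,:2]*1000).astype(np.float32));print(r,cv2.boxPoints(r).round())
box(R(266,284,205,235)&(Z>.042)&(Z<.06),"posttop")
box(R(194,214,215,250)&(Z>.03),"vial");box(R(215,240,255,295)&(Z>.03),"beaker");box(R(380,410,155,190)&(Z>.01),"mouse")
box(R(228,335,175,225)&(Z>.005)&(Z<.025)&~R(268,282,205,235),"low")
big=cv2.resize(im[150:300,190:410],None,fx=3.6,fy=3.6,interpolation=cv2.INTER_CUBIC)
cv2.imwrite("pics/crop.png",big[...,::-1])
```

```text
post [0.575 0.158 0.047]
postb [0.572 0.161 0.009]
vial [0.601 0.364 0.075]
beaker [0.458 0.351 0.041]
mouse [ 0.602 -0.291  0.022]
railL [0.667 0.236 0.012]
railR [ 0.652 -0.044  0.027]
stripL [0.469 0.071 0.036]
stripR [ 0.453 -0.163  0.039]
strip 676 [ 0.436 -0.169  0.036] [0.501 0.075 0.045] [ 0.469 -0.027  0.039]
((469.09881591796875, -46.78887939453125), (244.3175048828125, 54.10257339477539), 86.37393188476562) [[ 434. -167.]
 [ 488. -170.]
 [ 504.   73.]
 [ 450.   77.]]
rail 423 [ 0.473 -0.051  0.025] [0.796 0.245 0.045] [0.67  0.095 0.032]
((641.056396484375, 103.92477416992188), (323.2204284667969, 215.7572479248047), 59.85527038574219) [[467.  18.]
 [653. -90.]
 [816. 190.]
 [629. 298.]]
posttop 16 [0.568 0.154 0.044] [0.582 0.167 0.05 ] [0.576 0.161 0.047]
vial 162 [0.59  0.355 0.031] [0.619 0.384 0.079] [0.6   0.37  0.057]
beaker 219 [0.338 0.333 0.03 ] [0.465 0.381 0.1  ] [0.448 0.359 0.045]
mouse 374 [ 0.15  -0.338  0.01 ] [0.662 0.069 0.488] [ 0.585 -0.294  0.027]
low 564 [ 0.484 -0.061  0.005] [0.846 0.254 0.025] [0.671 0.122 0.015]
```

View pics/crop.png

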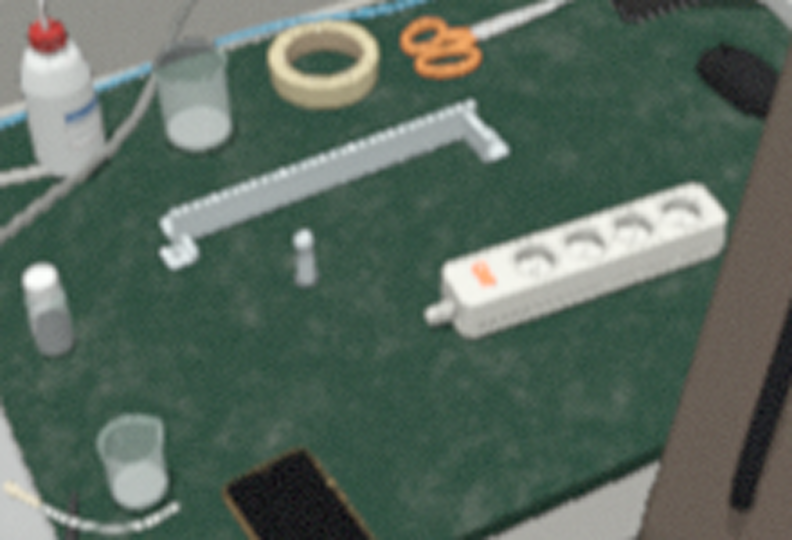

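The crop shows the rail with its right stop at (490,145) and left stop at (178,250), the post top at (303,238), and the strip with its cord stub at (437,313). Next I'll fit the rail line.

```bash
cat >> h.py <<'E'
def fitbay(W):
    X,Y,Z=W[...,0],W[...,1],W[...,2]
    m=(Z>.008)&(Z<.032)&(X>.62)&(X<.70)&(Y>-.03)&(Y<.225)
    p=W[m][:,:2]
    k=np.ones(len(p),bool)
    for _ in range(8):
        a=np.polyfit(p[k,1],p[k,0],1); r=p[:,0]-np.polyval(a,p[:,1]); k=abs(r-np.median(r[k]))<.006
    return a,k.sum(),r[k].std()
E
python3 - <<'E'
from h import *
for n in("scene","side"):
    z=np.load(f"/tmp/{n}0.npz");im,W=z["im"],z["W"]
    a,k,s=fitbay(W);print(n,a,k,s)
    th=np.arctan(-a[0]) # bay yaw
    ex=np.array([np.cos(th),np.sin(th)]);ey=np.array([-ex[1],ex[0]])
    X,Y,Z=W[...,0],W[...,1],W[...,2]
    o=np.array([a[1],0])
    s_=(W[...,:2]-o)@ey; d=(W[...,:2]-o)@ex
    m=(Z>.022)&(Z<.042)&(abs(d)<.012)&(s_>-.1)&(s_<.3); q=s_[m];print("rail y",np.sort(q)[[0,1,2,-3,-2,-1]].round(3))
    m=(Z>.015)&(Z<.034)&(d>-.045)&(d<-.015)&(s_>-.1)&(s_<.3);print("stopR",m.sum(),np.sort(s_[m]).round(3)[[0,1,2,3,-3,-2,-1]] if m.sum()>6 else "")
    m=(Z>.04)&(Z<.056)&(d<-.07)&(d>-.12)&(s_>.1)&(s_<.22);print("post",m.sum(),d[m].mean(),s_[m].mean(),W[m].mean(0))
    print("yaw",th)
    m=(X>.42)&(X<.52)&(Y>-.19)&(Y<.09)&(Z>.036)&(Z<.05);p=W[m]
    r=cv2.minAreaRect((p[:,:2]*1000).astype(np.float32));print(r)
E
```

```text
scene [-0.02379749  0.67262222] 410 0.001872589997188344
rail y [-0.053 -0.051 -0.051  0.243  0.243  0.245]
stopR 23 [-0.047 -0.047 -0.047 -0.046 -0.042 -0.041 -0.039]
post 20 -0.09375460031242516 0.1636679937706369 [0.57500038 0.16139118 0.04577391]
yaw 0.023792998193708864
((469.09881591796875, -46.78887939453125), (244.3175048828125, 54.10257339477539), 86.37393188476562)
side [-0.02487877  0.67364072] 312 0.0008656102586296816
rail y [-0.056 -0.055 -0.051  0.166  0.167  0.171]
stopR 44 [-0.049 -0.046 -0.046 -0.046 -0.041 -0.041 -0.039]
post 31 -0.09330400978381179 0.1648503838102623 [0.57626557 0.16247882 0.0462975 ]
yaw 0.02487364205046107
((471.40692138671875, -48.18159484863281), (252.2419891357422, 51.78996658325195), 86.45687866210938)
```

```bash
cat >> h.py <<'E'
TH=.0243; O=np.array([.6707,.0965])
EX=np.array([np.cos(TH),np.sin(TH)]); EY=np.array([-EX[1],EX[0]])
def w(b,z): return np.r_[O+b[0]*EX+b[1]*EY,z]
def tob(P): P=np.asarray(P)[...,:2]-O; return np.stack([P@EX,P@EY],-1)
def rot(a):  # tool down, tool y at bay angle a (rad from bay x)
    best=None; q=np.array(robot.read_qpos())
    a=a+TH
    return np.array([[-np.sin(a),np.cos(a),0],[np.cos(a),np.sin(a),0],[0,0,-1.]])
def dn(phi): return np.array([np.sin(phi),np.cos(phi)]),np.array([np.cos(phi),-np.sin(phi)])
def push(b,R,z=.012,speed=.06,fmax=18,step=.012):
    p0=tob(robot.read_position()); b=np.array(b); N=max(1,int(np.ceil(np.linalg.norm(b-p0)/step))); F=0
    from scipy.spatial.transform import Rotation as Ro, Slerp
    S=Slerp([0,1],Ro.from_matrix([np.array(robot.read_tcp_rot()),R]))
    for i in range(1,N+1):
        robot.servo_line(w(p0+(b-p0)*i/N,z),S(i/N).as_matrix(),speed)
        f=np.linalg.norm(np.array(robot.read_force())[:2]); F=max(F,f)
        if f>fmax: print("STOP force",f,"at",i,N);break
    print("push end",tob(robot.read_position()).round(4),"Fmax",round(F,1),"t",round(robot.read_t(),1))
def strip(name="scene",im=None,W=None):
    # top-face rectangle of the strip -> bay frame mid, phi
    if W is None: im,W=cloud(name)
    b=tob(W); Z=W[...,2]
    white=im.min(-1)>120
    m=(Z>.0365)&(Z<.049)&(b[...,0]>-.27)&(b[...,0]<-.002)&(b[...,1]>-.32)&(b[...,1]<.17)&(np.hypot(b[...,0]+.091,b[...,1]-.0675)>.012)&white
    m=m.astype(np.uint8); k,l,st,_=cv2.connectedComponentsWithStats(cv2.morphologyEx(m,cv2.MORPH_CLOSE,np.ones((5,5))))
    j=1+np.argmax(st[1:,4]); p=b[(l==j)&(m>0)]
    r=cv2.minAreaRect((p*1000).astype(np.float32)); c=cv2.boxPoints(r)
    e=[c[1]-c[0],c[2]-c[1]]; d=max(e,key=np.linalg.norm); d=d/np.linalg.norm(d); d=d*np.sign(d[1])
    mid=np.array(r[0])/1000;phi=np.arctan2(d[0],d[1])
    print(name,"mid",mid.round(4),"phi",phi.round(3),"size",np.round(r[1]),len(p)); return mid,phi
E
python3 - <<'E'
from h import *
for n in("scene","side"):
    z=np.load(f"/tmp/{n}0.npz"); strip(n,z["im"],z["W"])
    b=tob(z["W"]);Z=z["W"][...,2]
    m=(Z>.012)&(Z<.037)&(z["im"].max(-1)<60)&(b[...,1]<-.30)&(b[...,1]>-.5)&(b[...,0]>-.2)&(b[...,0]<.05)
    print("mouse bay",b[m].min(0),b[m].max(0))
phi=.089;mid=np.array([-.204,-.139]);d,n=dn(phi)
for s in(1,-1):
    R=rot(np.pi/2-phi+(0 if s>0 else np.pi))
    for off in(.065,.05,.04):
        for z in(.15,.012):
            q=robot.ik(w(mid-n*off,z),R); print(s,off,z,None if q is None else np.round(q))
E
```

```text
scene mid [-0.2053 -0.1379] phi 0.088 size [243.  53.] 629
mouse bay [-0.11550634 -0.43319802] [-0.03054451 -0.37760869]
side mid [-0.2027 -0.1398] phi 0.087 size [252.  52.] 652
mouse bay [-0.12085739 -0.42580667] [-0.02353409 -0.37754389]
1 0.065 0.15 [  22.   -1.  -37.    0.  -54. -116.]
1 0.065 0.012 [  22.   12.  -47.   -0.  -31. -116.]
1 0.05 0.15 [  21.    0.  -36.    0.  -54. -115.]
1 0.05 0.012 [  21.   13.  -46.   -0.  -32. -115.]
1 0.04 0.15 [  20.    1.  -35.    0.  -54. -114.]
1 0.04 0.012 [  20.   14.  -44.   -0.  -32. -114.]
-1 0.065 0.15 [ 22.  -1. -37.   0. -54.  64.]
-1 0.065 0.012 [ 22.  12. -47.   0. -31.  64.]
-1 0.05 0.15 [ 21.   0. -36.   0. -54.  65.]
-1 0.05 0.012 [ 21.  13. -46.   0. -32.  65.]
-1 0.04 0.15 [ 20.   1. -35.   0. -54.  66.]
-1 0.04 0.012 [ 20.  14. -44.   0. -32.  66.]
```

Run:
```python
from h import *
phi=.088;mid=np.array([-.204,-.139]);d,n=dn(phi); R=rot(-np.pi/2-phi)
robot.goto(w(mid-n*.055,.12),R); robot.servo_line(w(mid-n*.055,.012),R,.12)
print(robot.read_force())
push(mid-n*.034,R,speed=.05,fmax=12,step=.006)
phi2=.2; d2,n2=dn(phi2); R2=rot(-np.pi/2-phi2)
tgt=np.array([-.086,-.139])
push(tgt-n2*.0365,R2,speed=.06,fmax=15)
m,p=strip("scene");strip("side")
im,_=robot.grab_frame("side");cv2.imwrite("pics/s1.png",im[...,::-1])
```

```text
[ 0.3309684  -0.44715014  0.11570743]
push end [-0.2376 -0.136 ] Fmax 1.2 t 4.6
push end [-0.1213 -0.1316] Fmax 1.0 t 8.0
scene mid [-0.0694 -0.0408] phi -1.394 size [42. 52.] 132
side mid [-0.0604 -0.0644] phi -0.187 size [50. 98.] 181
```

View pics/s1.png

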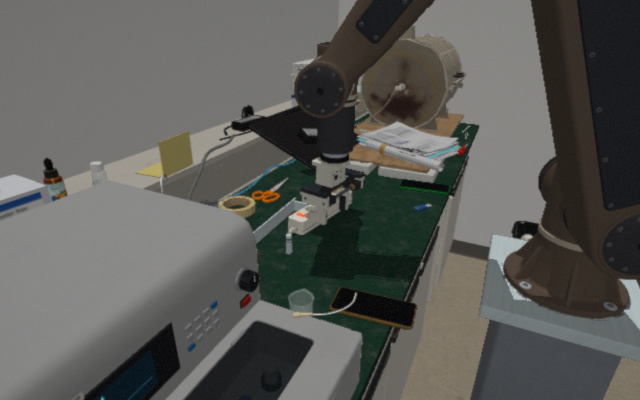

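The side view shows the gripper behind the strip, with the cord end at about (300,222), just short of and behind the post at (289,243). I'll back off and move round to the plain end.

Run:
```python
from h import *
phi=.2;d,n=dn(phi);p=tob(robot.read_position())
robot.servo_line(w(p-n*.02,.012),None,.15);robot.servo_line(w(p-n*.02,.12),None,.25)
robot.move_gripper(0.)
mid=np.array([-.086,-.139])
for k in(0,np.pi):
    q=robot.ik(w(mid-d*.19,.12),rot(-phi+k));q2=robot.ik(w(mid+d*.0,.012),rot(-phi+k));print(k,np.round(q),np.round(q2))
q=np.array(robot.read_qpos());print(q.round())
a=min((-phi,-phi+np.pi),key=lambda a:abs(robot.ik(w(mid-d*.19,.12),rot(a))[5]-q[5]) )
robot.goto(w(mid-d*.19,.12),rot(a));print("a",a)
strip("scene");strip("side");print(robot.read_t(),robot.read_grip_width())
im,_=robot.grab_frame("scene");cv2.imwrite("pics/s2.png",cv2.resize(im[140:300,190:430],None,fx=3,fy=3)[...,::-1])
```

```text
AttributeError: 'NoneType' object has no attribute 'rint'

The above exception was the direct cause of the following exception:

Traceback (most recent call last):
TypeError: loop of ufunc does not support argument 0 of type NoneType which has no callable rint method
```

Run:
```python
from h import *
phi=.2;d,n=dn(phi)
mid=np.array([-.086,-.139])
q=np.array(robot.read_qpos());print(q.round())
ok=[]
for a in(-phi,-phi+np.pi):
    q1=robot.ik(w(mid-d*.19,.12),rot(a));q2=robot.ik(w(mid+d*.0,.012),rot(a))
    print(a,None if q1 is None else np.round(q1),None if q2 is None else np.round(q2))
    if q1 is not None and q2 is not None: ok.append((abs(q1[5]-q[5]),a))
a=min(ok)[1]
robot.goto(w(mid-d*.19,.12),rot(a));print("a",a)
strip("scene");strip("side");print(robot.read_t(),robot.read_grip_width())
im,_=robot.grab_frame("scene");cv2.imwrite("pics/s2.png",cv2.resize(im[140:300,190:430],None,fx=3,fy=3)[...,::-1])
```

```text
[ 17.  13. -25.   0. -52.  63.]
-0.2 None [ 15.  25. -24.   0. -40. 155.]
2.941592653589793 [ -4.  19. -17.   0. -54.  -6.] [ 15.  25. -24.   0. -40. -25.]
a 2.941592653589793
scene mid [-0.084  -0.1186] phi 0.198 size [201.  53.] 448
side mid [-0.0825 -0.1416] phi 0.151 size [247.  51.] 373
11.625 0.008464305498915881
```

View pics/s2.png

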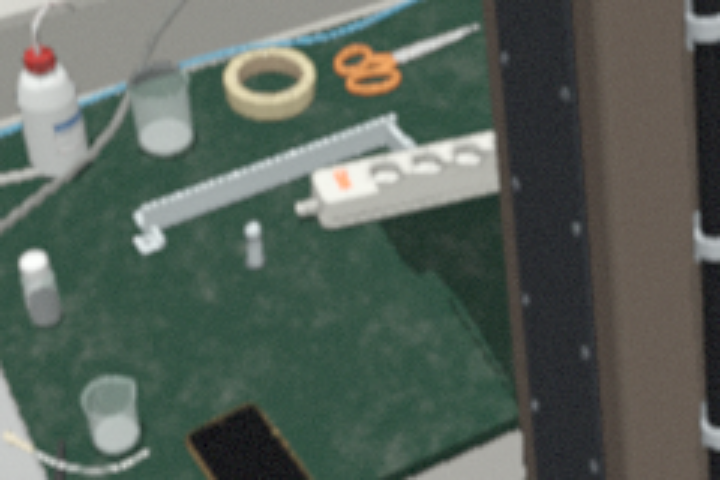

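The crop shows the strip slanted about 0.2 rad at the bay mouth. Its cord stub is at (305,208), to the right of and behind the post at (253,230), as planned. I'll now push it along its axis from the plain end.

Run:
```python
from h import *
phi=.198;d,n=dn(phi);mid=np.array([-.0875,-.139]);R=rot(np.pi-.2)
robot.servo_line(w(mid-d*.17,.012),R,.15);print(tob(robot.read_position()))
push(mid-d*.134,R,speed=.06,fmax=12)
push(mid-d*.044,R,speed=.06,fmax=12)
strip("scene");strip("side")
im,_=robot.grab_frame("side");im2,_=robot.grab_frame("scene")
cv2.imwrite("pics/s3.png",np.vstack([cv2.resize(i,None,fx=2.5,fy=2.5) for i in(im[150:270,230:430],im2[150:270,210:410])])[...,::-1])
```

```text
[-0.12027713 -0.30574681]
push end [-0.1138 -0.27  ] Fmax 0.9 t 13.6
push end [-0.096  -0.1819] Fmax 1.1 t 16.3
scene mid [-0.0686 -0.0352] phi 0.197 size [220.  56.] 521
side mid [-0.0658 -0.0403] phi 0.193 size [233.  52.] 555
```

View pics/s3.png

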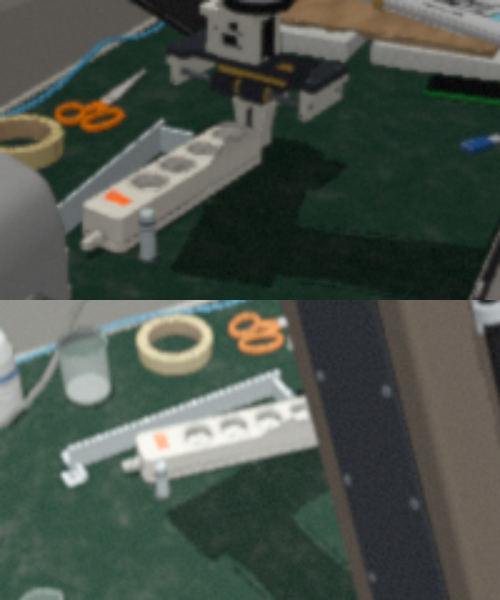

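The strip is threaded behind the post at the right slant: the cord end is at about (95,238) in the upper crop, with the post in front at (147,235). I'll finish the axial push, then move to the front of the plain end.

Run:
```python
from h import *
phi=.198;d,n=dn(phi);R=rot(np.pi-.2);p=tob(robot.read_position())
push(p+d*.054,R,speed=.05,fmax=8,step=.006)
p=tob(robot.read_position())
robot.servo_line(w(p-d*.015,.012),R,.15);robot.servo_line(w(p-d*.015,.10),R,.25)
mid=p+d*.134; print("mid est",mid)
A=rot(-np.pi/2-.15)
robot.goto(w(mid-d*.09-n*.065,.10),A)
strip("scene");strip("side");print(robot.read_t())
im,_=robot.grab_frame("side");im2,_=robot.grab_frame("scene")
cv2.imwrite("pics/s4.png",np.vstack([cv2.resize(i,None,fx=2.5,fy=2.5) for i in(im[150:270,230:430],im2[150:270,210:410])])[...,::-1])
```

```text
push end [-0.0853 -0.129 ] Fmax 1.2 t 18.9
mid est [-0.05897311  0.00234096]
scene mid [-0.0496  0.0143] phi 0.197 size [260.  70.] 555
side mid [-0.0576  0.0054] phi 0.191 size [245.  51.] 694
21.05
```

View pics/s4.png

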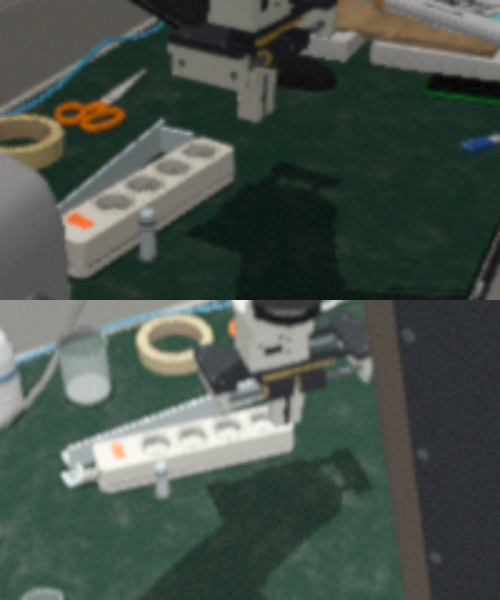

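The cord end is now in the left corner of the bay behind the post, and the plain end is still out in front, clear of the right stop. Now I'll swing it in.

Run:
```python
from h import *
phi=.195;d,n=dn(phi);mid=np.array([-.058,.0045])
A=rot(-np.pi/2-.15); s=mid-d*.09-n*.06
robot.servo_line(w(s,.012),A,.15);print(tob(robot.read_position()))
y=s[1]
push([-.076,y-.002],rot(-np.pi/2-.03),speed=.05,fmax=8,step=.006)
push([-.066,y-.002],rot(-np.pi/2),speed=.04,fmax=8,step=.003)
p=tob(robot.read_position());robot.servo_line(w(p-[.025,0],.012),None,.15);robot.servo_line(w(p-[.025,0],.15),None,.25)
p2=np.array([-.14,-.2]);robot.goto(w(p2,.2),rot(-np.pi/2))
strip("scene");strip("side");print(robot.read_t())
im,_=robot.grab_frame("side");im2,_=robot.grab_frame("scene")
cv2.imwrite("pics/s5.png",np.vstack([cv2.resize(i,None,fx=2.5,fy=2.5) for i in(im[150:270,230:430],im2[150:270,210:410])])[...,::-1])
```

```text
[-0.13384725 -0.07211728]
push end [-0.0755 -0.0741] Fmax 1.2 t 24.6
push end [-0.0658 -0.0742] Fmax 3.0 t 25.6
scene mid [-0.0329  0.0121] phi -0.024 size [ 64. 242.] 575
side mid [-0.033   0.0092] phi -0.054 size [ 52. 248.] 656
27.3167
```

View pics/s5.png

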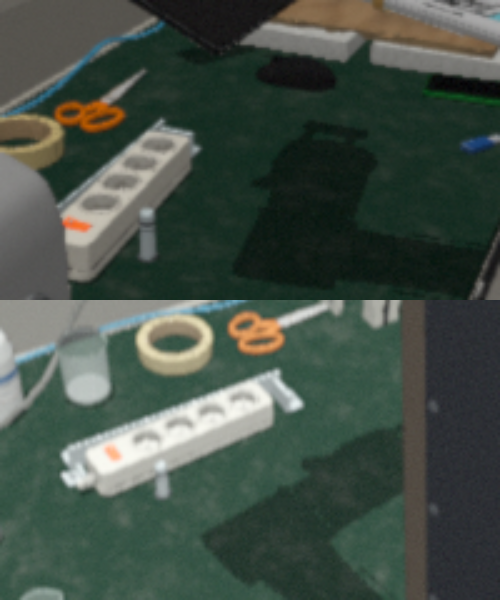

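The strip is in the bay with its plain end at the rail, while the cord end is still about 13 mm out (near (90,475) in the lower crop). I'll push the cord end in to the left of the post, then press the middle lightly against the rail.

Run:
```python
from h import *
A=rot(-np.pi/2)
robot.goto(w([-.108,.108],.13),A);robot.servo_line(w([-.108,.108],.012),A,.15)
print(np.linalg.norm(robot.read_force()))
push([-.082,.108],A,speed=.05,fmax=8,step=.006)
push([-.0645,.102],A,speed=.04,fmax=8,step=.003)
p=tob(robot.read_position());robot.servo_line(w(p-[.025,0],.012),None,.15);robot.servo_line(w(p-[.025,0],.13),None,.25)
robot.goto(w([-.11,-.022],.13),A);robot.move_gripper(1.)
robot.servo_line(w([-.11,-.022],.012),A,.15)
push([-.076,-.022],A,speed=.06,fmax=8,step=.006)
push([-.0625,-.026],A,speed=.03,fmax=8,step=.003)
p=tob(robot.read_position());robot.servo_line(w(p-[.03,0],.012),None,.15);robot.servo_line(w(p-[.03,0],.15),None,.25)
robot.goto(w([-.14,-.22],.2),A)
strip("scene");strip("side");print(robot.read_t())
im,_=robot.grab_frame("side");im2,_=robot.grab_frame("scene")
cv2.imwrite("pics/s6.png",np.vstack([cv2.resize(i,None,fx=2.5,fy=2.5) for i in(im[150:270,230:430],im2[150:270,210:410])])[...,::-1])
```

```text
0.4247933734391657
push end [-0.0817  0.108 ] Fmax 1.0 t 30.8
push end [-0.0642  0.102 ] Fmax 0.7 t 32.6
push end [-0.0756 -0.022 ] Fmax 1.5 t 38.0
push end [-0.0631 -0.0261] Fmax 4.8 t 39.2
scene mid [-0.0295  0.008 ] phi 0.003 size [244.  55.] 580
side mid [-0.0276  0.0062] phi -0.005 size [ 50. 244.] 606
41.2
```

View pics/s6.png

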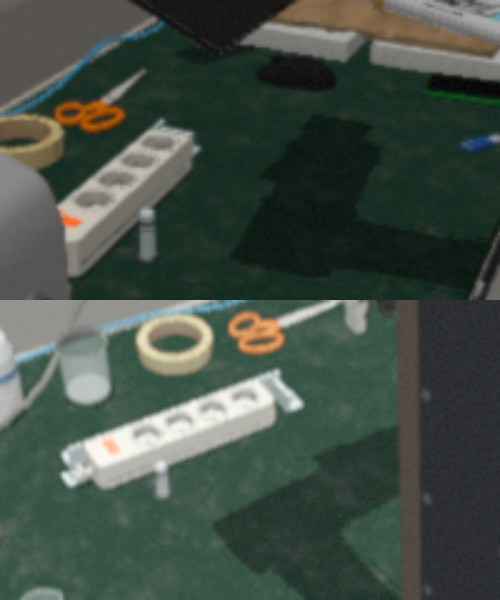

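The strip now lies flat along the rail between the stops: middle at x about -28 mm, y about +7 mm, angle about 0. The force also rose when it met the rail.

```bash
python3 -c "
from rig import robot
print(robot.job_done())"
```

```text
the job is handed in; nothing more can be done
None
```

I handed the job in at about 41 s of the 72 s allowed: the strip lies flat along the back rail between the stops (middle at about x = -28 mm, y = +7 mm, angle within 0.005 rad), cord end behind the post; the highest push force I read was 4.8 N and I never steered near the vial, beaker or mouse, but did not re-measure them; no verdict was returned.

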